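Find the rocking bin lid and press it home

TASK

One of the three blue lids on the white tablet bins has not gone home and rocks, while the others sit solid. Press each lid in turn with the fingertips, going from the robot's left to its right, to feel which one it is; push that one down until it is fully home, level and flush with its bin, and finish while still pressing on that lid. Only push: do not lift any lid, and leave everything else on the counter where it stands.

Things in the scene. Friction and masses are not known exactly. Their poses are not given: they have to be found in the camera images.
- rack: Flat blue painted carrier plate on the counter, 250 x 480 x 8 mm, fixed. Origin at the centre of its underside; its long side is y, its z is up. The three bins stand in a row along it, about 45 mm to the -x (robot) side of its middle, centres about 155 mm apart, bin a at +y (the robot's left), b in the middle, c at -y (right); cartons and a bottle stand along its +x side.
- rim_a (a point): White square tablet bin, 98 x 98 mm outside, 71 mm high, 5 mm walls, fixed to the carrier; opening 88 x 88 mm with a solid ledge 9 mm below the rim. This point is the centre of the opening at rim height (79 mm above the counter); z up, x and y along the bin's sides.
- lid_top_a (a point): Loose flat blue square lid of bin a, 86 x 86 x 9 mm, about 70 g, with a thin white square on top, lying in the bin's opening with 1 mm play all round. This point is the centre of its top face; z is the face's normal. Fully home, the lid lies on the ledge, level and flush with the rim. The lids are identical: any of the three may be the loose one.
- rim_b (a point): Same as rim_a, for bin b.
- lid_top_b (a point): Same as lid_top_a, for bin b. Under every lid sits a hidden friction catch, 33 mm off the centre in an unknown direction. In two bins it is already down and the lid sits solid. In one bin it still stands 5 mm high: that lid lies slightly askew (about 4 degrees, its centre about 3 mm high) and rocks when pressed at its edge.
- rim_c (a point): Same as rim_a, for bin c.
- lid_top_c (a point): Same as lid_top_a, for bin c. Seating the loose lid: its catch slides down under about 6 N right above it, or 10 to 12 N on the middle of the lid, and stays down, with no spring; the middle sinks about 3 mm. A solid lid hardly gives.
- amber: Loose bystander, to be left alone: amber bottle with a white cap, 44 mm across, 85 mm high, standing on the carrier behind the bins. Origin at the centre of its underside.
- carton_r: Loose bystander, to be left alone: flat medicine carton with a red band, 45 x 100 x 28 mm, on the carrier behind the bins. Origin at the centre of its underside.
- carton_g: Loose bystander, to be left alone: standing medicine carton with a green band, 40 x 65 x 75 mm, on the carrier behind the bins. Origin at the centre of its underside.
- ointment: Loose bystander, to be left alone: white ointment jar, 60 mm across, 50 mm high, on the counter to the right. Origin at the centre of its underside.
- spatula: Loose bystander, to be left alone: counting spatula 200 mm long, lying on the counter to the left. Origin at the centre of its underside.
- mug: Loose bystander, to be left alone: blue mug, 80 mm across, 90 mm high, on the counter to the left. Origin at the centre of its underside.
- carton_b: Loose bystander, to be left alone: medicine carton with a blue band, 60 x 110 x 35 mm, on the counter to the right. Origin at the centre of its underside.
Things that resemble listed ones, but are neither listed nor needed, are in the scene too. What is shaped like the part that bears lid_top_c but purple is not meant.

How it is judged (in metres and radians):
On the way, in this order (a step that is already met when the one before it is completed fails the run):
1. the left lid is pressed with the fingers (more than 1 N) (contact force between the fingers and lid_a above 1 N), for 0.05 s.
2. the middle lid is pressed with the fingers (more than 1 N) (contact force between the fingers and lid_b above 1 N), for 0.05 s.
3. the right lid is pressed with the fingers (more than 1 N) (contact force between the fingers and lid_c above 1 N), for 0.05 s.
At the end, for the whole second after the job is handed in: All three lids lie home in their bins (top centre no more than 1.5 mm above the rim, tilt under 0.022 rad), and the fingers press with more than 1 N on the lid that was the loose one (it has moved more than 2 mm from where it was at the start); the program finishes while holding this (z of lid_top_a in the frame of rim_a between -0.003 and 0.0015 m and angle between each of lid_top_a, lid_top_b, lid_top_c's own z axis and vertical below 0.022 rad and z of lid_top_b in the frame of rim_b between -0.003 and 0.0015 m and z of lid_top_c in the frame of rim_c between -0.003 and 0.0015 m and ((distance of lid_top_a from where it was at the start of the episode above 0.002 m and contact force between the fingers and lid_a above 1 N) or (distance of lid_top_b from where it was at the start of the episode above 0.002 m and contact force between the fingers and lid_b above 1 N) or (distance of lid_top_c from where it was at the start of the episode above 0.002 m and contact force between the fingers and lid_c above 1 N))); the arm keeps its last pose, push and grip.
It fails at once if a lid is lifted out of its bin (its top centre more than 10 mm above the rim) (z of lid_top_a in the frame of rim_a above 0.01 m or z of lid_top_b in the frame of rim_b above 0.01 m or z of lid_top_c in the frame of rim_c above 0.01 m).
It fails at once if a bystander is moved by more than 20 mm (distance of any of amber, carton_r, carton_g, ointment, spatula, mug, carton_b from where it was at the start of the episode above 0.02 m).
It also fails if it takes over 48 s, if anything falls off the work surface, if the arm or the gripper's body presses on something with over 40 N, if the wrist force passes 120 N, or if a joint passes its speed limit or range.

ROBOT

A 7-joint arm with a two-finger parallel gripper is mounted at the origin on the work surface. World frame = base frame: x ahead of the robot, y to its left, z up, the work surface at z = 0. Lengths are in mm, angles in rad, forces in N, time in s.
With the tool pointing down it reaches from about 400 to 875 mm from the base axis. Payload 4.4 kg.
Tool frame: the origin (TCP) lies on the centre line of the jaws, within the pads' length; the fingertips stand 25 mm ahead of it and the grasp point (between the pads) lies 6 mm ahead of it (ctrl.finger_overhang is the distance from the TCP to the fingertips, in mm); z points along the fingers, y is the line along which they close (so a half turn about z gives the same grasp; the last joint's range is limited). The gripper opens to 85 mm and grips with 20 to 120 N. Pads are 22 mm wide; open, the fingers measure 114 mm over their backs; the gripper's body (76 mm by 85 mm) begins 54 mm behind the grasp point. The pads swing forward as they close: fully open they stand 13 mm farther back than shut.
Start: joints at [1.283, 0.628, 0.038, 1.517, -0.027, 0.996, -0.02], TCP at [143.017, -634.085, 256.313] pointing down, gripper open.
Joint ranges: [-3.06, 3.06], [-0.37, 2.12], [-1.25, 1.32], [0.18, 2.47], [-1.1, 4.24], [0.23, 1.98], [-2.94, 2.94]. Speed limits (rad/s): [2.57, 2.57, 3.14, 3.14, 3.14, 3.14, 3.14].

INTERFACE

Orientations are given as [roll, pitch, yaw] about the fixed x, y, z axes, in that order (R = Rz(yaw) Ry(pitch) Rx(roll)).
In Python, from cell import ctrl gives the robot as it stands. The module is installed in compiled form; this text tells all that it offers.
- The arm moves only by the tool play_rows, never from a script. Its argument "targets" is a list of rows, each a list of 5 numbers: the closure, from 0 (fully open) to 1 (shut), then the shift along the tool's x, y, z in cm, then the turn about the tool's z in degrees. In form: [[gripper, dx, dy, dz, spin], ...]. A call has 1 to 10 rows; each row is the pose to reach, as a shift and turn from the pose commanded when the call began, along the tool's axes at that moment; what a row does not reach only later rows make up. A row lasts 1/10 s, in which the tool goes at most 50 mm and 8.59 degrees, less where a joint would pass 70% of its speed; a pose out of reach is approached as far as the arm can. A call with a gripper value outside its range is refused whole. The fingers move at their own pace and stop on an object; the grip force is fixed at half the most. Time passes only in rows, so rows that repeat a pose let the fingers close. It gives the time, the measured TCP pose, the force, the opening and the grip force at its end, in the units of the state.
- ctrl.read_state(): the state, without advancing time (a new reading comes with each control period).
- ctrl.get_image(name): name is "scene" or "side" or "wrist"; returns (picture, depth): 420x560x3 uint8, red, green, blue; 420x560 float32, mm along the optical axis (not along the pixel's ray), 0 where there is no reading.
- ctrl.calibration(name): a dict with "vfov" (degrees; the focal length in pixels is half the picture's height over the tangent of half this angle, whatever the lens; pixels are square), "cx", "cy" (the principal point, pixels), "k1" (the pictures are not rectified: a ray, as slopes to the right and down, at radius r is drawn at 1 + k1 r^2 times it, then the intrinsics apply), "extrinsics" (4x4, takes a point from camera to world coordinates); the wrist camera has in their place "mount" (4x4, takes a point from camera to tool coordinates, whose origin is the TCP and whose axes are the flange's). Camera axes: x right, y down, z forward; pixel columns grow to the right and rows downward; lengths in mm; the calibration is good to about 2 mm. A picture is of the moment at which its call begins: read the wrist's pose just before it. calibration takes no time and is no camera call.
- ctrl.finish_job(): hands the job in; it is judged then, once.
Trained networks look in the newest picture that a camera, given by its name, has taken for a name from the list of things; names that differ only in an ending like _2 or _b are one class to them, and where a whole thing is asked for, a point or a joint stands for the part that bears it (a point fixed in the world has none). Each returns a list of dicts, best first, with "confidence" (0 to 1); they miss things now and then, are a little off and sometimes report something else, mostly with a low value. They report only what shows in the picture. A call takes as long as a camera call. They do not tell look-alikes from the thing itself.
- ctrl.search_frame(camera, name): "bbox" ([left, top, right, bottom] in pixels, round what is visible of it).
- ctrl.trace(camera, name): "pixels" (420x560 bool, what is visible of it) and "bbox" ([left, top, right, bottom] in pixels, round what is visible of it).
The state is a dict: "clock": time; "qpos": joint angles; "qd": joint speeds; "tau": joint torques, N m; "eef_pos": TCP position; "tool_rot": TCP orientation; "force": force on the tool from outside, world axes, zero at the start; "torque": the same for the moment, N m; "width": finger opening in mm; "gripper_force": force on a finger pad.
Only numpy, scipy, OpenCV 4.12 (cv2) and the standard library are available. Lean on these libraries where they do the work, as an engineer would, in place of code of your own. Each camera call takes 0.05 s, during which the arm holds its last target. There are 200 camera calls.

## Working session

There is one attempt and no reset: what is moved stays moved. The work goes in short steps, Python scripts to look and compute and a tool call to move; the robot and the scene stay as the last step left them, time stands still between calls to the robot, and variables do not carry over. Pictures are saved under pics/ and viewed, at most 10 in all, crops included, and the job is handed in when it is done.

Besides the shell and the picture viewer there is one more tool, called after ">>>" by a JSON object that holds its "op" and its "data", one argument or row to a line. play_rows: Moves the arm, as the interface text tells. Its arguments: {"type":"object","properties":{"targets":{"type":"array"}},"required":["targets"]}

```bash
mkdir -p pics
cat > h.py <<'E'
import numpy as np, cv2
from cell import ctrl
from scipy.spatial.transform import Rotation as R
def pts(name,depth,pix,T=None):
    c=ctrl.calibration(name);f=210/np.tan(np.radians(c["vfov"]/2))
    K=np.array([[f,0,c["cx"]],[0,f,c["cy"]],[0,0,1]])
    p=np.array(pix,float).reshape(-1,2);d=(p-[c["cx"],c["cy"]])/f
    u=d.copy()
    for _ in range(20): u=d/(1+c["k1"]*(u**2).sum(1,keepdims=True))
    z=depth[p[:,1].astype(int),p[:,0].astype(int)][:,None]
    P=np.hstack([u*z,z,np.ones_like(z)])
    return (P@(np.array(c["extrinsics"]) if T is None else T@np.array(c["mount"])).T)[:,:3]
def tool():
    s=ctrl.read_state();T=np.eye(4);T[:3,:3]=R.from_euler('xyz',s["tool_rot"]).as_matrix();T[:3,3]=s["eef_pos"];return T
E
python3 - <<'E'
from h import *
print(ctrl.read_state())
ims=[]
for n in("scene","side"):
    im,d=ctrl.get_image(n);np.savez(n+".npz",im=im,d=d);cv2.imwrite(f"pics/{n}.png",im[...,::-1])
    for nm in("lid_top_a",):
        for r in ctrl.trace(n,nm):
            v,u=np.nonzero(r["pixels"]&(d>0));P=pts(n,d,np.c_[u,v])
            print(n,nm,round(r["confidence"],2),np.round(r["bbox"]),np.median(P,0).round(1),(P.min(0)).round(),P.max(0).round(), im[v,u].mean(0).round())
            q=P[abs(P[:,2]-np.median(P[:,2]))<12]
            A=np.c_[q[:,:2]-q[:,:2].mean(0),np.ones(len(q))];print("  plane",np.linalg.lstsq(A,q[:,2],rcond=None)[0].round(3))
E
```

```text
{'clock': 0.0, 'qpos': array([ 1.28317328,  0.62932196,  0.03842617,  1.51837573, -0.02697773,
        0.99628832, -0.0200216 ]), 'qd': array([ 2.68463295e-04,  2.52825223e-03,  1.50376532e-03,  2.24490970e-03,
        1.53768507e-05, -3.31124374e-04, -3.50876259e-05]), 'tau': array([ 6.37868889e-04, -5.63408053e+01,  1.22574393e+00, -1.93446475e+01,
        1.08585905e-02,  1.06470968e-02, -3.54917375e-07]), 'eef_pos': array([ 142.91022625, -633.5038509 ,  255.4019431 ]), 'tool_rot': array([-3.13971718e+00,  3.30695634e-05,  2.21826185e-01]), 'force': array([ 0.70238382, -0.56642271,  0.14527391]), 'torque': array([0.02378121, 0.02275117, 0.01551398]), 'gripper_force': 0.0, 'width': 85.68950101509613}
scene lid_top_a 0.94 [296. 186. 336. 211.] [577.4 141.   78.3] [526.  97.  71.] [620. 190.  85.] [ 75.  90. 125.]
  plane [ 1.0000e-03 -4.0000e-03  7.8144e+01]
scene lid_top_a 0.72 [194. 192. 227. 214.] [352.9 -87.2   8.3] [ 293. -143.   -5.] [409. -26.  16.] [76. 40. 97.]
  plane [-1.50e-02 -1.00e-03  8.07e+00]
scene lid_top_a 0.71 [251. 201. 286. 232.] [554.1  -7.2  78.4] [506. -55. 
[... 205 characters left out ...]
3.]
  plane [-7.0000e-03 -6.5000e-02  8.1431e+01]
scene lid_top_a 0.25 [ 98. 303. 148. 350.] [ 577.  -489.1   34.3] [ 514. -544.   -5.] [ 605. -428.   42.] [114. 117. 122.]
  plane [-4.500e-02 -1.300e-02  3.428e+01]
side lid_top_a 0.83 [231. 216. 273. 250.] [570.7 146.9  77.4] [527.  94.  72.] [616. 193.  84.] [ 91. 104. 146.]
  plane [-5.0000e-03  4.0000e-03  7.7438e+01]
side lid_top_a 0.61 [285. 158. 328. 185.] [ 536.6 -153.3   80. ] [ 489. -302.   -4.] [ 599. -104.   90.] [ 94. 106. 147.]
  plane [-1.8000e-02 -5.1000e-02  8.0125e+01]
side lid_top_a 0.6 [337. 209. 379. 239.] [344.9 -80.6   7.1] [ 289. -144.   -6.] [404. -24.  14.] [ 89.  46. 110.]
  plane [ 4.000e-03 -1.800e-02  6.594e+00]
```

View pics/scene.png

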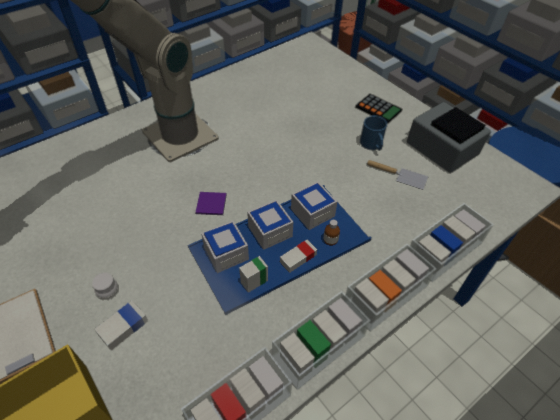

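Run:
```python
import cv2
a=cv2.imread("pics/scene.png")[170:270,180:350];cv2.imwrite("pics/crop.png",cv2.resize(a,None,fx=4.5,fy=4.5,interpolation=2))
```

```text
(no output)
```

View pics/crop.png

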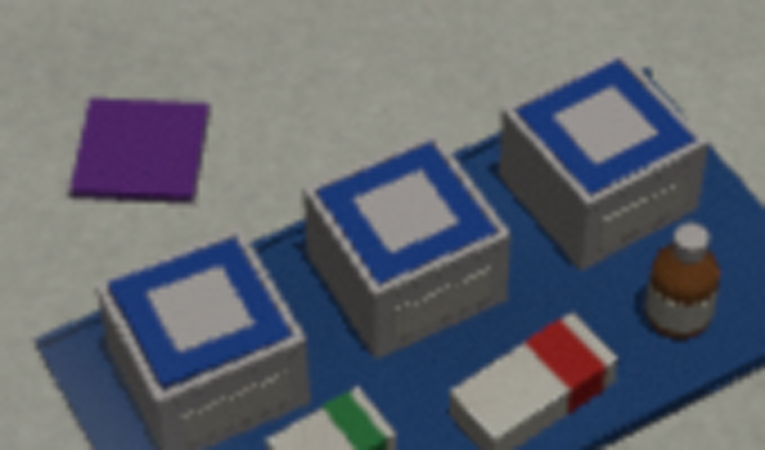

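Lids in the crop: a (608,125), b (405,210), c (200,308), all blue and seated in white bins. The purple square at (140,150) lies on the counter and is a look-alike, so I ignore it. Depth shows lid c tilted about 0.065 rad and about 3 mm high, with the -y side raised. I'll press a, b and c in that order, approaching by a waypoint with the fingers shut.

>>> {"op": "play_rows", "data": {
  "targets": [
    [1,39.1,-20.3,0,0],
    [1,39.1,-20.3,0,0],
    [1,39.1,-20.3,0,0],
    [1,39.1,-20.3,0,0],
    [1,39.1,-20.3,0,0],
    [1,39.1,-20.3,0,0],
    [1,39.1,-20.3,0,0],
    [1,39.1,-20.3,0,0],
    [1,39.1,-20.3,0,0],
    [1,39.1,-20.3,0,0]
  ]
}}

```text
clock: 1.2
eef_pos: [485.9, -343.3, 256.1]
tool_rot: [-3.139, -0.005, 0.233]
force: [-0.8, 0.0, 0.3]
width: 0.1
gripper_force: 0.0
```

```bash
cat > go.py <<'E'
import sys
from h import *
T=tool();s=ctrl.read_state()
print("clk",s["clock"],s["eef_pos"].round(1),s["tool_rot"].round(3),"q",s["qpos"].round(2),"F",s["force"].round(1),"w",round(s["width"],1),"oh",ctrl.finger_overhang)
for a in sys.argv[1:]:
    p=np.array(eval(a));print(a,((T[:3,:3].T@(p-T[:3,3]))/10).round(2))
E
python3 go.py "[575,143,150]" "[554,-7,150]"
```

```text
clk 1.2 [ 485.9 -343.3  256.1] [-3.139 -0.005  0.233] q [ 0.56  0.55  0.02  1.68 -0.02  0.91 -0.75] F [-0.8  0.   0.3] w 0.1 oh 25.0
[575,143,150] [ 19.85 -45.22  10.83]
[554,-7,150] [ 14.34 -31.11  10.76]
```

>>> {"op": "play_rows", "data": {
  "targets": [
    [1,20.1,-46,5,0],
    [1,20.1,-46,5,0],
    [1,20.1,-46,5,0],
    [1,20.1,-46,5,0],
    [1,20.1,-46,5,0],
    [1,20.1,-46,5,0],
    [1,20.1,-46,5,0],
    [1,20.1,-46,5,0],
    [1,20.1,-46,5,0],
    [1,20.1,-46,5,0]
  ]
}}

```text
clock: 2.2
eef_pos: [574.0, 139.8, 206.6]
tool_rot: [3.141, 0.0, 0.221]
force: [1.1, -0.4, 0.3]
width: -0.0
gripper_force: 0.0
```

>>> {"op": "play_rows", "data": {
  "targets": [
    [1,0,0,0,0],
    [1,0,0,0,0],
    [1,0,0,0,0],
    [1,0,0,0,0]
  ]
}}

```text
clock: 2.6
eef_pos: [574.0, 136.1, 206.9]
tool_rot: [3.141, 0.0, 0.219]
force: [-0.6, -0.3, -0.2]
width: -0.1
gripper_force: 0.0
```

```bash
python3 - <<'E'
from h import *
T=tool();im,d=ctrl.get_image("wrist");cv2.imwrite("pics/w1.png",im[...,::-1])
for r in ctrl.trace("wrist","lid_top_a"):
    v,u=np.nonzero(r["pixels"]&(d>0));P=pts("wrist",d,np.c_[u,v],T)
    print(round(r["confidence"],2),r["bbox"],np.median(P,0).round(1),((P.min(0)+P.max(0))/2).round(1))
E
python3 go.py "[575,143,115]"
```

```text
0.87 [194.7, 133.8, 343.0, 277.4] [576.8 144.1  78.7] [572.4 144.  128. ]
0.84 [536.1, 312.7, 558.6, 353.3] [ 511.8 -114.1   79. ] [ 517.6 -116.8   78.7]
0.65 [380.7, 207.4, 528.1, 335.6] [555.   -4.   78.6] [551.6  -6.1  75.9]
0.64 [389.8, 388.4, 403.0, 401.2] [365.4 -46.1   8.3] [475.1  26.2 125.3]
clk 2.7 [574.  136.7 207. ] [ 3.141 -0.     0.219] q [-0.3   0.6   0.03  1.74 -0.02  0.8  -1.61] F [-0.  -1.5 -0.1] w 0.2 oh 25.0
[575,143,115] [ 0.23 -0.59  9.2 ]
```

View pics/w1.png

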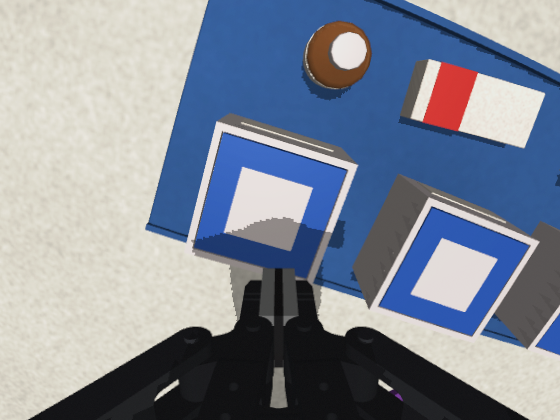

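The wrist view confirms lid a at about (268,205), lid b at (455,275) and the bottle behind at (338,55). The fingers are over lid a, so I descend.

>>> {"op": "play_rows", "data": {
  "targets": [
    [1,0.2,-0.6,4.5,0],
    [1,0.2,-0.6,8,0],
    [1,0.2,-0.6,9.4,0],
    [1,0.2,-0.6,9.6,0],
    [1,0.2,-0.6,9.6,0],
    [1,0.2,-0.6,9.6,0]
  ]
}}

```text
clock: 3.3
eef_pos: [575.8, 144.8, 112.5]
tool_rot: [-3.142, -0.003, 0.221]
force: [0.6, -0.2, 0.2]
width: 0.1
gripper_force: 0.0
```

>>> {"op": "play_rows", "data": {
  "targets": [
    [1,0,0,0.1,0],
    [1,0,0,0.2,0],
    [1,0,0,0.3,0],
    [1,0,0,0.4,0],
    [1,0,0,0.5,0],
    [1,0,0,0.6,0],
    [1,0,0,0.7,0],
    [1,0,0,0.7,0]
  ]
}}

```text
clock: 4.1
eef_pos: [574.5, 144.8, 104.1]
tool_rot: [-3.142, 0.0, 0.222]
force: [-0.7, -0.3, 4.7]
width: -0.5
gripper_force: 2.1
```

>>> {"op": "play_rows", "data": {
  "targets": [
    [1,0,0,0.1,0],
    [1,0,0,0.1,0],
    [1,0,0,0.1,0]
  ]
}}

```text
clock: 4.4
eef_pos: [574.4, 144.8, 104.1]
tool_rot: [-3.141, -0.0, 0.222]
force: [-4.0, -0.3, 12.8]
width: -0.4
gripper_force: 5.9
```

```bash
python3 go.py "[555,-5,104]" "[555,-5,150]"
```

```text
clk 4.4 [574.4 144.8 104.1] [-3.141 -0.     0.222] q [-0.31  0.75  0.02  1.81 -0.02  0.59 -1.62] F [-4.  -0.3 12.8] w -0.4 oh 25.0
[555,-5,104] [-5.190e+00  1.419e+01  1.000e-02]
[555,-5,150] [-5.19 14.19 -4.59]
```

Lid a is solid: 12.8 N with no give. On to lid b.

>>> {"op": "play_rows", "data": {
  "targets": [
    [1,0,0,-3,0],
    [1,-1.6,4.5,-3,0],
    [1,-3.3,9,-3,0],
    [1,-5,13.5,-3,0],
    [1,-5.2,14.2,-3,0],
    [1,-5.2,14.2,-3,0],
    [1,-5.2,14.2,-1,0],
    [1,-5.2,14.2,-0.6,0],
    [1,-5.2,14.2,-0.6,0]
  ]
}}

```text
clock: 5.3
eef_pos: [554.5, -3.3, 108.0]
tool_rot: [-3.14, 0.002, 0.224]
force: [-1.0, 0.7, -0.0]
width: 0.1
gripper_force: 0.0
```

>>> {"op": "play_rows", "data": {
  "targets": [
    [1,0,0,0.1,0],
    [1,0,0,0.2,0],
    [1,0,0,0.3,0],
    [1,0,0,0.4,0],
    [1,0,0,0.5,0],
    [1,0,0,0.5,0],
    [1,0,0,0.5,0]
  ]
}}

```text
clock: 6.0
eef_pos: [555.1, -5.1, 104.1]
tool_rot: [3.142, -0.0, 0.222]
force: [-0.8, -0.2, 3.8]
width: 0.5
gripper_force: 2.2
```

>>> {"op": "play_rows", "data": {
  "targets": [
    [1,0,0,0.1,0],
    [1,0,0,0.1,0],
    [1,0,0,0.1,0]
  ]
}}

```text
clock: 6.3
eef_pos: [555.1, -5.2, 104.1]
tool_rot: [3.141, -0.001, 0.222]
force: [-2.7, 0.2, 13.4]
width: -0.5
gripper_force: 6.6
```

```bash
python3 go.py "[540,-167,104]"
```

```text
clk 6.3 [555.1  -5.2 104.1] [ 3.141e+00 -1.000e-03  2.220e-01] q [-0.04  0.71 -0.01  1.91  0.01  0.52 -1.4 ] F [-2.7  0.2 13.4] w -0.5 oh 25.0
[540,-167,104] [-5.03 15.46  0.  ]
```

Lid b is solid too (13.4 N, no give). On to lid c, on its raised side.

>>> {"op": "play_rows", "data": {
  "targets": [
    [1,0,0,-3,0],
    [1,-1.6,4.7,-3,0],
    [1,-3.2,9.4,-3,0],
    [1,-4.8,14,-3,0],
    [1,-5,15.5,-3,0],
    [1,-5,15.5,-3,0],
    [1,-5,15.5,-1.7,0],
    [1,-5,15.5,-1.3,0],
    [1,-5,15.5,-1.2,0],
    [1,-5,15.5,-1.2,0]
  ]
}}

```text
clock: 7.3
eef_pos: [540.3, -165.7, 114.2]
tool_rot: [-3.141, 0.001, 0.224]
force: [-0.2, 0.1, 0.3]
width: 0.1
gripper_force: 0.0
```

>>> {"op": "play_rows", "data": {
  "targets": [
    [1,0,0,0.1,0],
    [1,0,0,0.2,0],
    [1,0,0,0.3,0],
    [1,0,0,0.4,0],
    [1,0,0,0.5,0],
    [1,0,0,0.6,0],
    [1,0,0,0.6,0],
    [1,0,0,0.6,0]
  ]
}}

```text
clock: 8.1
eef_pos: [540.3, -167.4, 108.8]
tool_rot: [-3.142, -0.0, 0.222]
force: [0.3, 0.2, 0.3]
width: -0.0
gripper_force: 0.0
```

>>> {"op": "play_rows", "data": {
  "targets": [
    [1,0,0,0.1,0],
    [1,0,0,0.2,0],
    [1,0,0,0.2,0]
  ]
}}

```text
clock: 8.4
eef_pos: [540.5, -167.6, 107.3]
tool_rot: [3.141, -0.0, 0.222]
force: [-0.7, 1.3, 5.4]
width: -0.2
gripper_force: 2.4
```

>>> {"op": "play_rows", "data": {
  "targets": [
    [1,0,0,0.1,0],
    [1,0,0,0.1,0]
  ]
}}

```text
clock: 8.6
eef_pos: [540.5, -167.7, 106.5]
tool_rot: [3.141, -0.001, 0.222]
force: [-0.8, 0.4, 5.7]
width: 0.1
gripper_force: 3.0
```

>>> {"op": "play_rows", "data": {
  "targets": [
    [1,0,0,0.1,0],
    [1,0,0,0.2,0],
    [1,0,0,0.3,0],
    [1,0,0,0.3,0]
  ]
}}

```text
clock: 9.0
eef_pos: [540.4, -168.0, 104.1]
tool_rot: [3.14, -0.001, 0.221]
force: [-2.3, -0.5, 11.3]
width: 0.1
gripper_force: 5.5
```

Lid c gave way at about 6 N and sank to the same 104.1 mm as the others. I press once more and check from the cameras.

>>> {"op": "play_rows", "data": {
  "targets": [
    [1,0,0,0.1,0],
    [1,0,0,0.1,0],
    [1,0,0,0.1,0],
    [1,0,0,0.1,0]
  ]
}}

```text
clock: 9.4
eef_pos: [540.4, -168.0, 104.0]
tool_rot: [3.14, -0.001, 0.221]
force: [-4.6, -0.6, 19.0]
width: -0.1
gripper_force: 9.5
```

```bash
python3 - <<'E'
from h import *
for n in("scene","side","wrist"):
    T=tool() if n=="wrist" else None
    im,d=ctrl.get_image(n);cv2.imwrite(f"pics/{n}2.png",im[...,::-1])
    for r in ctrl.trace(n,"lid_top_c"):
        v,u=np.nonzero(cv2.erode(r["pixels"].astype(np.uint8),np.ones((3,3)))*(d>0));P=pts(n,d,np.c_[u,v],T)
        q=P[abs(P[:,2]-79)<10]
        if len(q)<50: continue
        A=np.c_[q[:,:2]-q[:,:2].mean(0),np.ones(len(q))];print(n,len(q),np.median(q,0).round(1),"plane",np.linalg.lstsq(A,q[:,2],rcond=None)[0].round(3))
E
python3 go.py
```

```text
scene 333 [ 557.7 -143.4   78.7] plane [ 1.1000e-02 -8.0000e-03  7.8652e+01]
scene 442 [577.  143.   78.1] plane [ 8.0000e-03 -9.0000e-03  7.8184e+01]
scene 588 [554.9  -7.   78.4] plane [ 7.0000e-03 -1.1000e-02  7.8449e+01]
side 358 [ 529.8 -146.9   77.7] plane [-3.0000e-03  1.0000e-02  7.7795e+01]
side 89 [520.8  41.   73. ] plane [-1.9000e-02  1.6000e-02  7.3569e+01]
side 521 [549.8  -5.4  77.4] plane [-1.0000e-03  1.2000e-02  7.7463e+01]
side 587 [570.5 144.5  77.6] plane [-8.0000e-03  2.0000e-03  7.7529e+01]
wrist 2098 [567.8 -48.1  78.6] plane [-2.0000e-03 -2.7000e-02  7.8626e+01]
wrist 23779 [ 555.9 -144.7   78.7] plane [-1.0000e-03  0.0000e+00  7.8688e+01]
wrist 7762 [ 578.3 -144.7   78.5] plane [-1.9000e-02  1.0000e-03  7.7795e+01]
clk 9.7 [ 540.4 -168.   104.1] [ 3.14e+00 -1.00e-03  2.21e-01] q [ 0.27  0.72 -0.03  1.88  0.04  0.54 -1.14] F [-4.4  0.2 18.6] w -0.0 oh 25.0
```

View pics/wrist2.png

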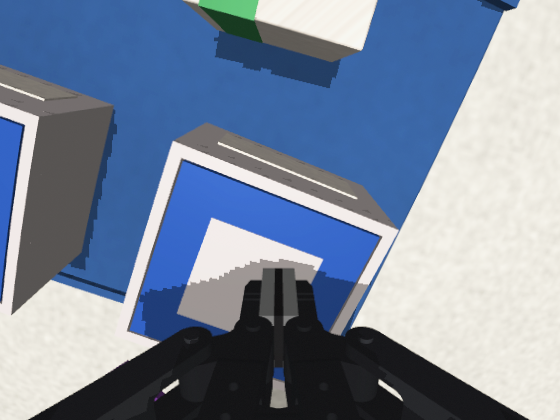

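The wrist view shows lid c at about (265,265) flush with its rim. Its plane is level (0.001 rad) and its height matches the other lids, with the fingers still pressing at about 18 N. Handing in.

```bash
python3 -c "
from cell import ctrl
print(ctrl.finish_job())"
```

```text
the job is handed in; nothing more can be done
None
```

Lid c (the right one) was the loose lid: after I pressed a, b and c in order, I pushed it home until level and flush, and handed the job in with the fingers still pressing it at about 18 N; the hand-in returned no verdict.

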